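# Take the turned plug out of its tilt bin

### The arm

A 6-joint arm with a two-finger parallel gripper is mounted at the origin on the work surface. World frame = base frame: x ahead of the robot, y to its left, z up, the work surface at z = 0. Lengths are in m, angles in rad, forces in N, time in s.
With the tool pointing down it reaches from about 0.425 to 0.95 m from the base axis. Payload 14.7 kg.
Tool frame: the origin (TCP) lies between the finger pads; the fingertips stand 14 mm ahead of it and the grasp point (between the pads) lies 5 mm behind it (arm.finger_overhang is the distance from the TCP to the fingertips, in m); z points along the fingers, y is the line along which they close (so a half turn about z gives the same grasp; the last joint's range is limited). The gripper opens to 85 mm and grips with 20 to 120 N. Pads are 22 mm wide; open, the fingers measure 114 mm over their backs; the gripper's body (76 mm by 85 mm) begins 54 mm behind the grasp point. The pads swing forward as they close: fully open they stand 13 mm farther back than shut.
Start: joints at [-1.281, 0.48, 1.596, -0, 1.065, -0.047], TCP at [0.215, -0.613, 0.245] pointing down, gripper open.
Joint ranges: [-2.75, 2.75], [-0.82, 2.05], [0.23, 2.67], [-1.56, 4.7], [0.09, 2.69], [-2.92, 2.92]. Speed limits (rad/s): [1.89, 1.89, 2.39, 3.01, 3.01, 3.01].

### API

Orientations are given as a 3x3 rotation matrix whose columns are the frame's x, y, z axes.
In Python, from station import arm, optics gives the robot as it stands.
- The arm moves only by the tool jog_arm, never from a script. Its argument "increments" is a list of rows, each a list of 3 entries, a list of its own where there are three numbers: the finger opening in cm, from 0 to 8.54, then the shift along the tool's x, y, z in cm, then the turn about the tool's z in rad. A call has 1 to 5 rows; each row is the pose to reach, as a shift and turn from the pose commanded when the call began, along the tool's axes at that moment; what a row does not reach only later rows make up. A row lasts 1/8 s, in which the tool goes at most 62.5 mm and 10.7 degrees, less where a joint would pass 70% of its speed; a pose out of reach is approached as far as the arm can. A call with a gripper value outside its range is refused whole. The fingers move at their own pace and stop on an object; the grip force is fixed at half the most. Time passes only in rows, so rows that repeat a pose let the fingers close. It gives the time, the measured TCP pose, the force, the opening and the grip force at its end, in the units of the state.
- arm.get_obs(): the state, without advancing time (a new reading comes with each control period).
- optics.camera(name): name is "side" or "top" or "wrist"; returns the picture (480x640x3 uint8, red, green, blue); there is no depth.
- optics.camera_params(name): a dict with "fovy" (degrees; the focal length in pixels is half the picture's height over the tangent of half this angle, whatever the lens; pixels are square), "cx", "cy" (the principal point, pixels), "dist" ([k1, k2, p1, p2, k3] as OpenCV has them; the pictures are not rectified), "rvec" (rotation vector, rad) and "tvec" (3), from world to camera coordinates, as OpenCV has them. Camera axes: x right, y down, z forward; pixel columns grow to the right and rows downward; lengths in m; the calibration is good to about 2 mm. A picture is of the moment at which its call begins: read the wrist's pose just before it. camera_params takes no time and is no camera call; for the wrist camera it gives the pose at the moment of the call.
- arm.hand_in(): hands the job in; it is judged then, once.
The state is a dict: "time": time; "joint_positions": joint angles; "qvel": joint speeds; "joint_torque": joint torques, N m; "tcp_pos": TCP position; "eef_rot": TCP orientation; "force": force on the tool from outside, world axes, zero at the start; "wrist_torque": the same for the moment, N m; "gripper_width": opening from 0.0 (shut) to 1.0 (fully open); "finger_force": force on a finger pad.
Only numpy, scipy, OpenCV 4.12 (cv2) and the standard library are available. Lean on these libraries where they do the work, as an engineer would, in place of code of your own. Each camera call takes 0.05 s, during which the arm holds its last target. There are 200 camera calls.

### The job

One of the two clear bins in the steel rack holds the short thick turned plug. Swing that bin fully forward (towards the robot) so that the plug rolls down to the mouth, then take the plug out and set it down in the shallow black tray, without dropping it. Leave the other bin, with the long thin shaft, alone.

Things in the scene. Friction and masses are not known exactly. Their poses are not given: they have to be found in the camera images.
- rack: Fixed rack, sizes in mm; origin on the table under the bins' hinge line, x to its rear, y left. Two clear bins, open on top, 164 wide inside, middles at y +-102.5. Hinge x 0, z 60: swings 45 deg towards -x to a stop; stiff (10 N at rim), stays put. Closed: front wall leans 15 deg forward to a 10 thick rim at x -22, z 135: hook from inside or pinch. Bars, posts at x 66 to 173, up to z 204 cover the rear.
- plug: Short thick plain steel cylinder, diameter 36 mm, 50 mm long, flat ends, 0.3 kg. Origin: its centre; its y is the cylinder axis. Starts at the back of one bin, along its width, within 22 mm of its middle. Fully forward, that bin is a V over the hinge line: floor and front wall (4 mm thick) rise at 30 deg, rim at rack x -78, z 98; the plug rolls into it, centre at rack x 0, z 81, axis along rack y.
- shaft: Long thin steel shaft, a plain cylinder of diameter 20 mm, 120 mm long, lying at the back of the other bin. Origin: its centre; its own y axis is the cylinder axis. Not to be disturbed.
- tray: Shallow black plastic tray, fixed on the table, open on top, 150 mm (its x) by 210 mm (its y), 45 mm high, walls and floor 4 mm. Origin: centre of its underside, z up.
Things that resemble listed ones, but are neither listed nor needed, are in the scene too. Of the things like the plug, leave any that is turquoise; of the rest the larger one is meant.

How it is judged:
On the way:
1. the bin is swung forward and the plug lies at the bottom of its mouth, over the hinge line (x of plug in the frame of rack between -0.025 and 0.008 m and z of plug in the frame of rack between 0.07 and 0.095 m), for 0.2 s.
At the end, for the whole second after the job is handed in: The plug lies on the floor of the black tray (its centre inside the tray walls and less than 38 mm above the table), practically at rest (below 80 mm/s), and the shaft is within 40 mm of where it started in its own bin (x of plug in the frame of tray between -0.072 and 0.072 m and y of plug in the frame of tray between -0.102 and 0.102 m and z of plug in the frame of tray below 0.038 m and linear speed of plug below 0.08 m/s and distance of shaft from where it was at the start of the episode below 0.04 m); the robot touches nothing.
It fails at once if the wrong bin is swung forward or the shaft is taken or knocked (moved over 40 mm) (distance of shaft from where it was at the start of the episode above 0.04 m).
It fails at once if the plug is dropped or thrown into the tray (faster than 0.8 m/s just over the tray) (horizontal distance between plug and tray below 0.1 m and z of plug in the frame of tray below 0.08 m and linear speed of plug above 0.8 m/s).
It also fails if it takes over 59 s, if anything falls off the work surface, if the arm or the gripper's body presses on something with over 40 N, if the wrist force passes 120 N, or if a joint passes its speed limit or range.

## Working session

There is one attempt and no reset: what is moved stays moved. The work goes in short steps, Python scripts to look and compute and a tool call to move; the robot and the scene stay as the last step left them, time stands still between calls to the robot, and variables do not carry over. Pictures are saved under pics/ and viewed, at most 10 in all, crops included, and the job is handed in when it is done.

Besides the shell and the picture viewer there is one more tool, called after "Emit:" as name([rows], argument=value, ...), one row to a line, values as JSON. jog_arm: Moves the arm, as the interface text tells. Its arguments: {"type":"object","properties":{"increments":{"type":"array"}},"required":["increments"]}

```bash
mkdir -p pics; cat > h.py <<'E'
import numpy as np, cv2
from station import arm, optics
def K(p):
    f=240/np.tan(np.radians(p['fovy'])/2); return np.array([[f,0,p['cx']],[0,f,p['cy']],[0,0,1]])
def ray(p,uv):
    n=cv2.undistortPoints(np.array(uv,float).reshape(-1,1,2),K(p),np.array(p['dist'])).reshape(-1,2)
    R=cv2.Rodrigues(np.array(p['rvec'],float))[0]; t=np.array(p['tvec'],float).ravel()
    d=np.c_[n,np.ones(len(n))]@R; return -R.T@t,d
def onz(p,uv,z):
    c,d=ray(p,uv); return c+d*((z-c[2])/d[:,2])[:,None]
def proj(p,X):
    return cv2.projectPoints(np.array(X,float).reshape(-1,3),np.array(p['rvec'],float),np.array(p['tvec'],float),K(p),np.array(p['dist'],float))[0].reshape(-1,2)
def save(n,im): cv2.imwrite('pics/'+n+'.png',im[:,:,::-1])
E
python3 - <<'E'
from h import *
for n in ('top','side'):
    im=optics.camera(n); np.save(n,im); save(n+'0',im)
    p=optics.camera_params(n); print(n,p,ray(p,[[p['cx'],p['cy']]]))
s=arm.get_obs(); print(s['time'],s['eef_rot'],arm.finger_overhang)
E
```

```text
top {'fovy': 57.02819061348472, 'cx': 325.40866086595923, 'cy': 245.72223296715492, 'dist': array([-0.10612713,  0.        ,  0.        ,  0.        ,  0.        ]), 'rvec': array([ 2.1748805 , -2.1184543 ,  0.15793246]), 'tvec': array([-0.06486553,  0.64361703,  0.86122437])} (array([ 0.51373513, -0.04810076,  0.94547362]), array([[ 1.44654490e-01,  1.89955663e-04, -9.89482209e-01]]))
side {'fovy': 49.37159636764427, 'cx': 318.19820127510894, 'cy': 237.6927795451432, 'dist': array([-0.10327609,  0.        ,  0.        ,  0.        ,  0.        ]), 'rvec': array([ 2.39364161, -0.24841964,  0.11353279]), 'tvec': array([-0.64017981,  0.1041059 ,  0.98704212])} (array([ 0.49251489, -0.70643381,  0.80827021]), array([[ 0.15058501,  0.65588595, -0.73968762]]))
0.1 [[ 9.43828139e-01  3.30436606e-01 -3.05936465e-04]
 [ 3.30436745e-01 -9.43827604e-01  1.00606510e-03]
 [ 4.36894577e-05 -1.05064520e-03 -9.99999447e-01]] 0.014
```

View pics/top0.png

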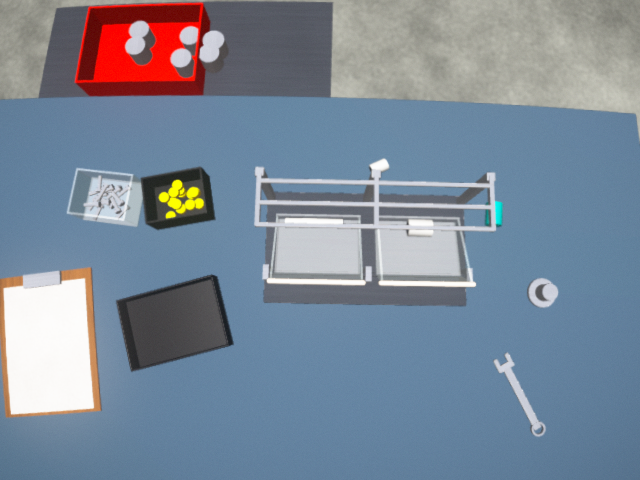

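View pics/side0.png

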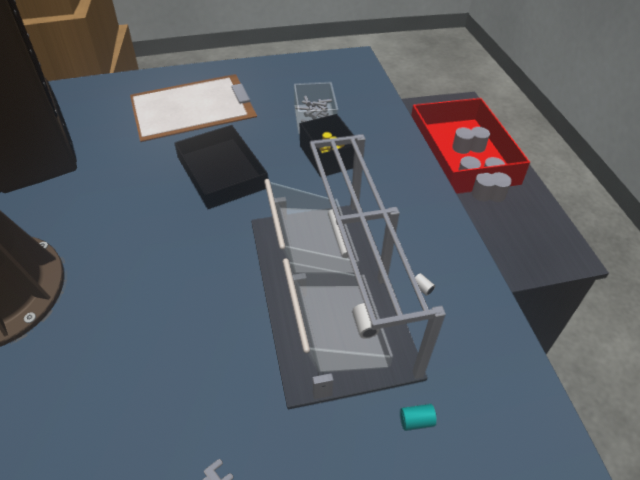

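The top view shows the rack with rims at about row 282. The left bin (columns 268–365) holds the long shaft at (313,221), and the right bin (379–474) holds a thick white cylinder at (421,228). The black tray is at (175,323).

Candidates like the plug are (421,228) in the right bin, a smaller white one at (379,165) behind the rack, and a turquoise one at (494,213). The one at (421,228) fits: it is inside a bin, larger and not turquoise. I'll confirm it in a crop.

```bash
python3 - <<'E'
from h import *
im=np.load('top.npy'); p=optics.camera_params('top')
a=im[150:300,340:510]; b=np.load('side.npy')[250:440,270:460]
o=np.hstack([cv2.resize(x,(400,400),interpolation=cv2.INTER_CUBIC) for x in (a,b)]); save('crop',o)
i=im.astype(int)
m=((i[:,:,0]>225)&(i[:,:,0]-i[:,:,2]>8)).astype(np.uint8); m[:265]=0;m[300:]=0;m[:,:255]=0
n,l,st,c=cv2.connectedComponentsWithStats(m)
ctr=[]
for k in range(1,n):
    if st[k,4]>60:
        ys,xs=np.where(l==k)
        (cc,wh,ang)=cv2.minAreaRect(np.c_[xs,ys].astype(np.float32)); bx=cv2.boxPoints((cc,wh,ang))
        print('rim',st[k],cc,wh,ang,'\n',onz(p,bx,.135).round(4), onz(p,[cc],.135).round(4))
m=(i.max(2)<48).astype(np.uint8); m[:265]=0; m[:,:105]=0;m[:,245:]=0;m[380:]=0
n,l,st,c=cv2.connectedComponentsWithStats(m); k=1+st[1:,4].argmax()
ys,xs=np.where(l==k); r=cv2.minAreaRect(np.c_[xs,ys].astype(np.float32)); print('tray',r,onz(p,cv2.boxPoints(r),.045).round(3),onz(p,[r[0]],.045))
m=(i.min(2)>215).astype(np.uint8); m[:210]=0;m[245:]=0;m[:,:400]=0;m[:,445:]=0
ys,xs=np.where(m>0); print('plug px',xs.min(),xs.max(),ys.min(),ys.max(),onz(p,[[xs.mean(),ys.mean()]],.1))
E
```

```text
tray ((190.22720336914062, 296.376220703125), (112.0016098022461, 56.35027313232422), 23.540037155151367) [[0.521 0.358 0.045]
 [0.63  0.318 0.045]
 [0.544 0.097 0.045]
 [0.439 0.138 0.045]] [[0.53326725 0.22598957 0.045     ]]
plug px 409 433 220 234 [[ 0.68034059 -0.23376389  0.1       ]]
```

View pics/crop.png

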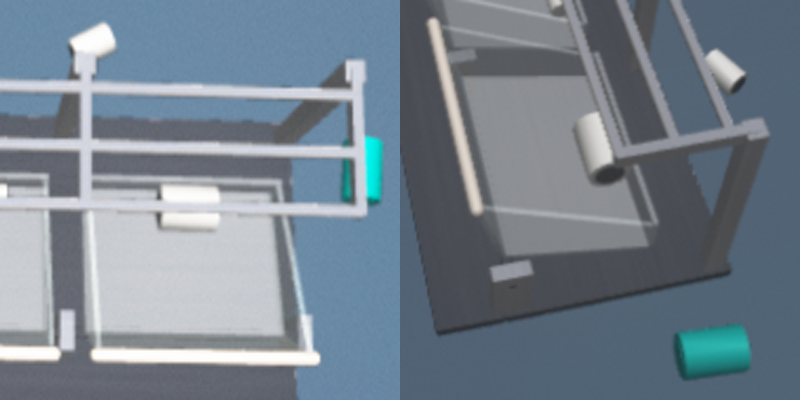

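The crop confirms it: the thick white cylinder sits in the right (−y) bin under the front bar. It is larger than the loose white one behind the rack, and the turquoise one lies outside the rack. The rim mask missed, so I'll redo it.

```bash
python3 - <<'E'
from h import *
for nm,win in (('top',(272,292,255,485)),('side',(170,360,255,315))):
    im=np.load(nm+'.npy').astype(int); p=optics.camera_params(nm)
    i=im[win[0]:win[1],win[2]:win[3]]
    m=((i[:,:,0]>175)&(i[:,:,0]-i[:,:,2]>8)).astype(np.uint8)
    n,l,st,c=cv2.connectedComponentsWithStats(m)
    for k in range(1,n):
        if st[k,4]>60:
            ys,xs=np.where(l==k); r=cv2.minAreaRect(np.c_[xs+win[2],ys+win[0]].astype(np.float32))
            bx=cv2.boxPoints(r); bx=bx[np.argsort(bx[:,0 if nm=='top' else 1])]
            e=np.array([bx[:2].mean(0),bx[2:].mean(0)])
            print(nm,'rim px',e.round(1).tolist(),min(r[1]),onz(p,e,.135).round(4).tolist())
p=optics.camera_params('top')
im=np.load('top.npy'); i=im.astype(int)
m=((i.max(2)<60)&(i[:,:,2]-i[:,:,0]<14)).astype(np.uint8); m[:262]=0; m[:,:108]=0;m[:,240:]=0;m[385:]=0
m=cv2.morphologyEx(m,cv2.MORPH_OPEN,np.ones((3,3)))
n,l,st,c=cv2.connectedComponentsWithStats(m); k=1+st[1:,4].argmax(); print(st[k])
ys,xs=np.where(l==k); r=cv2.minAreaRect(np.c_[xs,ys].astype(np.float32)); print('tray',r,onz(p,cv2.boxPoints(r),.045).round(3).tolist(),onz(p,[r[0]],.045))
# by-eye tray top corners
print(onz(p,[[118,301],[216,277],[231,344],[133,369]],.045).round(3))
# post-top block etc
print('front bar ends z .204?',onz(p,[[257,225],[494,229],[259,171],[491,177]],.2).round(3))
E
```

```text
top rim px [[267.0, 280.29998779296875], [365.0, 282.20001220703125]] 5.418915748596191 [[0.5653, 0.0577, 0.135], [0.5665, -0.1224, 0.135]]
top rim px [[379.0, 282.5], [474.0, 283.79998779296875]] 5.3728556632995605 [[0.5665, -0.1481, 0.135], [0.5681, -0.3258, 0.135]]
side rim px [[266.5, 179.10000610351562], [282.0, 246.1999969482422]] 3.897564649581909 [[0.5634, 0.0609, 0.135], [0.5645, -0.1165, 0.135]]
side rim px [[284.79998779296875, 258.79998779296875], [306.5, 350.1000061035156]] 4.67873477935791 [[0.5645, -0.1452, 0.135], [0.5661, -0.3234, 0.135]]
[118 277  92  92 851]
tray ((150.62274169921875, 306.68853759765625), (56.898651123046875, 119.15101623535156), 38.50065231323242) [[0.444, 0.432, 0.045], [0.644, 0.286, 0.045], [0.573, 0.187, 0.045], [0.378, 0.331, 0.045]] [[0.50924036 0.30791194 0.045     ]]
[[0.518 0.379 0.045]
 [0.575 0.175 0.045]
 [0.44  0.137 0.045]
 [0.382 0.337 0.045]]
front bar ends z .204? [[ 0.656  0.071  0.2  ]
 [ 0.66  -0.341  0.2  ]
 [ 0.752  0.072  0.2  ]
 [ 0.754 -0.339  0.2  ]]
```

Estimates: hinge at world x≈0.588, right-bin middle y≈-0.2355, rack yaw about 0.4°, and tray centre ≈(0.479, 0.257). First move: shut the fingers and go above the inside of the right bin's rim.

Emit:
jog_arm([
  [0,[48.5,-23.0,0],0.33],
  [0,[48.5,-23.0,0],0.33],
  [0,[48.5,-23.0,0],0.33],
  [0,[48.5,-23.0,0],0.33],
  [0,[48.5,-23.0,0],0.33],
])

```text
time: 0.72
tcp_pos: [0.4362, -0.3942, 0.2451]
eef_rot: [[1.0, 0.007, -0.0], [0.007, -1.0, 0.0], [-0.0, -0.0, -1.0]]
force: [0.9, -0.3, 0.9]
gripper_width: -0.001
finger_force: 0.0
```

```bash
python3 - <<'E'
from h import *
s=arm.get_obs(); R=s['eef_rot']; p=s['tcp_pos']; print(p,R.round(3),s['force'],s['gripper_width'])
print((R.T@(np.array([.597,-.2355,.245])-p)*100).round(2), np.arctan2(R[1,0],R[0,0]))
E
```

```text
[ 0.43616451 -0.39419673  0.24514647] [[ 1.     0.007 -0.   ]
 [ 0.007 -1.     0.   ]
 [-0.    -0.    -1.   ]] [ 0.91242312 -0.34449686  0.93758514] -0.0011367531484606846
[ 1.619e+01 -1.576e+01  1.000e-02] 0.00656208608041586
```

Emit:
jog_arm([
  [0,[16.1,-15.7,0],0],
  [0,[16.1,-15.7,0],0],
  [0,[16.1,-15.7,0],0],
  [0,[16.1,-15.7,0],0],
  [0,[16.1,-15.7,0],0],
])

```text
time: 1.35
tcp_pos: [0.5965, -0.2355, 0.2448]
eef_rot: [[1.0, 0.01, -0.0], [0.01, -1.0, 0.0], [-0.0, -0.0, -1.0]]
force: [-0.5, 0.3, -0.1]
gripper_width: 0.005
finger_force: 0.0
```

```bash
python3 - <<'E'
from h import *
s=arm.get_obs(); print(s['tcp_pos'],s['force'])
a=optics.camera('side'); b=optics.camera('wrist')
o=np.hstack([cv2.resize(a[200:440,240:480],(400,400)),cv2.resize(b,(400,300)) if 0 else cv2.resize(b[:,80:560],(400,400))]); save('hover',o)
E
```

```text
[ 0.59647939 -0.23549101  0.24478253] [-0.49049702  0.30825319 -0.1324712 ]
```

View pics/hover.png

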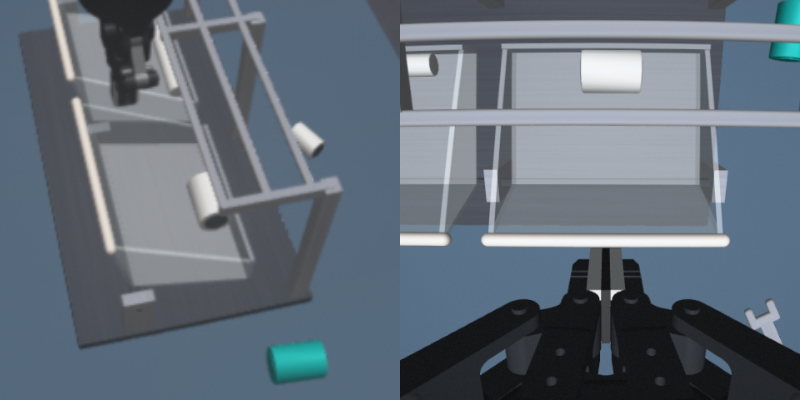

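The side crop shows the closed fingers above the bin, with rack and parts undisturbed. The wrist view shows the rim at crop row 240 and the plug at crop (610,72) behind the bar. I'll check the rim position from this camera too.

```bash
python3 - <<'E'
from h import *
p=optics.camera_params('wrist'); print(ray(p,[[320,240]]))
# crop->full px: x=80+(cx-400)*1.2, y=cy*1.2
f=lambda x,y:[80+(x-400)*1.2,y*1.2]
print('rim ends',onz(p,[f(484,240),f(727,240)],.135)); print('rim thick',onz(p,[f(600,235),f(600,246)],.135))
print('plug@z',[onz(p,[f(583,72),f(640,72)],z).round(3).tolist() for z in (.06,.09)])
E
```

```text
(array([ 0.66913113, -0.23852858,  0.37470623]), array([[-0.297946  ,  0.01465016, -0.95459214]]))
rim ends [[ 0.56264272 -0.14901177  0.135     ]
 [ 0.56403172 -0.32880244  0.135     ]]
rim thick [[ 0.56754367 -0.2349143   0.135     ]
 [ 0.55875863 -0.23493436  0.135     ]]
plug@z [[[0.684, -0.219, 0.06], [0.684, -0.267, 0.06]], [[0.682, -0.221, 0.09], [0.683, -0.264, 0.09]]]
```

Emit:
jog_arm([
  [0,[0,0,5],0],
  [0,[0,0,9],0],
  [0,[0,0,11],0],
  [0,[0,0,11],0],
])

```text
time: 1.95
tcp_pos: [0.5932, -0.2384, 0.1339]
eef_rot: [[1.0, 0.005, -0.003], [0.005, -1.0, 0.001], [-0.003, -0.001, -1.0]]
force: [-0.7, 0.9, 0.1]
gripper_width: -0.002
finger_force: 0.0
```

Emit:
jog_arm([
  [0,[-1.0,0,0],0],
  [0,[-1.6,0,0],0],
  [0,[-2.2,0,0.1],0],
  [0,[-2.8,0,0.3],0],
  [0,[-2.8,0,0.3],0],
])

```text
time: 2.58
tcp_pos: [0.5683, -0.2387, 0.134]
eef_rot: [[1.0, 0.006, 0.004], [0.006, -1.0, -0.002], [0.004, 0.002, -1.0]]
force: [5.7, -0.7, -1.3]
gripper_width: -0.001
finger_force: 2.7
```

Emit:
jog_arm([
  [0,[-0.8,0,0.3],0],
  [0,[-1.6,0,0.8],0],
  [0,[-2.2,0,1.2],0],
  [0,[-2.8,0,1.7],0],
  [0,[-2.8,0,1.7],0],
])

```text
time: 3.2
tcp_pos: [0.5407, -0.2391, 0.117]
eef_rot: [[1.0, 0.006, 0.005], [0.006, -1.0, -0.002], [0.005, 0.002, -1.0]]
force: [10.4, -1.1, -2.9]
gripper_width: 0.002
finger_force: 4.8
```

Emit:
jog_arm([
  [0,[-0.4,0,0.4],0],
  [0,[-0.8,0,0.8],0],
  [0,[-1.1,0,1.0],0],
  [0,[-1.1,0,1.0],0],
])

```text
time: 3.7
tcp_pos: [0.5344, -0.2398, 0.1096]
eef_rot: [[1.0, 0.006, 0.014], [0.006, -1.0, -0.005], [0.014, 0.005, -1.0]]
force: [26.3, 11.1, 17.6]
gripper_width: -0.001
finger_force: 16.9
```

```bash
python3 - <<'E'
from h import *
s=arm.get_obs(); print(s['tcp_pos'],s['force'])
a=optics.camera('side'); b=optics.camera('wrist')
o=np.hstack([cv2.resize(a[200:440,200:440],(400,400)),cv2.resize(b[:,80:560],(400,400))]); save('swing',o)
E
```

```text
[ 0.53439537 -0.2397558   0.10959971] [26.25646384 11.08651398 17.55372162]
```

View pics/swing.png

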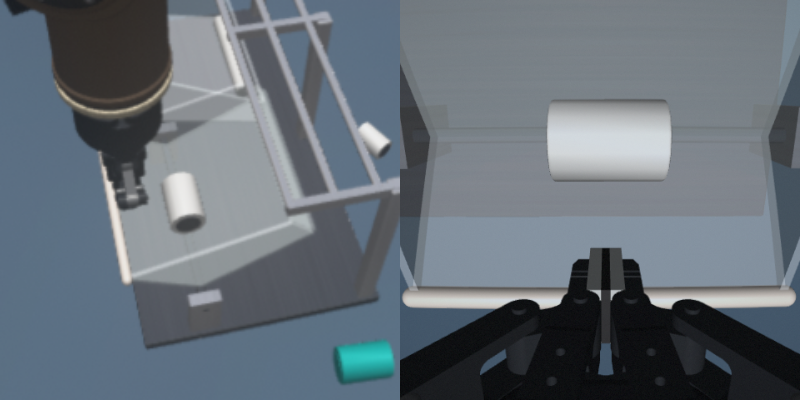

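The bin is fully forward against its stop (force up to about 30 N), and the plug lies over the hinge line at crop (609,140). Next I back off, rise, and measure the plug.

Emit:
jog_arm([
  [0,[1.0,0,-0.7],0],
  [0,[1.5,0,-3],0],
  [0,[2,0,-8],0],
  [0,[2.5,0,-12],0],
  [7,[2.5,0,-12],0],
])

```text
time: 4.42
tcp_pos: [0.5546, -0.239, 0.2295]
eef_rot: [[1.0, 0.007, 0.006], [0.007, -1.0, -0.003], [0.006, 0.003, -1.0]]
force: [-0.3, 0.2, 0.2]
gripper_width: 0.206
finger_force: 0.0
```

Emit:
jog_arm([
  [7,[0,0,0],0],
  [7,[0,0,0],0],
  [7,[0,0,0],0],
])

```text
time: 4.8
tcp_pos: [0.5525, -0.2378, 0.2244]
eef_rot: [[1.0, 0.007, -0.001], [0.007, -1.0, 0.001], [-0.001, -0.001, -1.0]]
force: [0.4, -0.1, -0.1]
gripper_width: 0.816
finger_force: 0.0
```

```bash
python3 - <<'E'
from h import *
s=arm.get_obs(); R=s['eef_rot'];t=s['tcp_pos']; p=optics.camera_params('wrist'); b=optics.camera('wrist')
p2=optics.camera_params('side'); a=optics.camera('side')
def blob(i,win):
    w=i[win[0]:win[1],win[2]:win[3]].astype(int); m=((w.min(2)>165)).astype(np.uint8)
    m=cv2.morphologyEx(m,cv2.MORPH_OPEN,np.ones((5,5)))
    n,l,st,c=cv2.connectedComponentsWithStats(m)
    for k in range(1,n):
        if st[k,4]>300:
            x,y,ww,h,A=st[k]; print(x+win[2],y+win[0],ww,h,A,c[k]+[win[2],win[0]])
            yield [[x+win[2],y+win[0]+h/2],[x+win[2]+ww,y+win[0]+h/2],[x+win[2]+ww/2,y+win[0]],[x+win[2]+ww/2,y+win[0]+h]]
for q in blob(b,(60,300,150,500)): print(onz(p,q,.085).round(4).tolist())
print(t,R.round(3).tolist(),s['gripper_width'])
for q in blob(a,(290,350,285,335)): print(onz(p2,q,.081).round(4).tolist())
print('pred side',proj(p2,[[.587,-.24,.081]]),'pred wrist',proj(p,[[.587,-.24,.081]]))
o=np.hstack([cv2.resize(a[200:440,200:440],(400,400)),cv2.resize(b[:,80:560],(400,400))]); save('over',o)
E
```

```text
164 147 15 45 408 [170.65686275 169.90196078]
[[0.5893, -0.135, 0.085], [0.5892, -0.1447, 0.085], [0.6034, -0.1412, 0.085], [0.5747, -0.1385, 0.085]]
291 147 83 52 4073 [331.87355757 172.36680579]
[[0.5871, -0.2162, 0.085], [0.5875, -0.2687, 0.085], [0.6035, -0.2423, 0.085], [0.5705, -0.2426, 0.085]]
471 147 15 45 423 [478.61938534 169.67612293]
[[0.5904, -0.3304, 0.085], [0.5905, -0.3401, 0.085], [0.6046, -0.3338, 0.085], [0.576, -0.3368, 0.085]]
186 273 278 17 3406 [323.69142689 283.26688197]
[[0.5122, -0.1422, 0.085], [0.5136, -0.3337, 0.085], [0.5194, -0.238, 0.085], [0.5068, -0.2381, 0.085]]
[ 0.55247142 -0.23784231  0.22440897] [[1.0, 0.007, -0.001], [0.007, -1.0, 0.001], [-0.001, -0.001, -1.0]] 0.8163756166675559
300 303 20 27 440 [309.02727273 316.23636364]
[[0.5739, -0.2283, 0.081], [0.6064, -0.235, 0.081], [0.5956, -0.2049, 0.081], [0.5849, -0.2573, 0.081]]
pred side [[309.17183171 320.98599753]] pred wrist [[328.65489588 172.46600177]]
```

View pics/over.png

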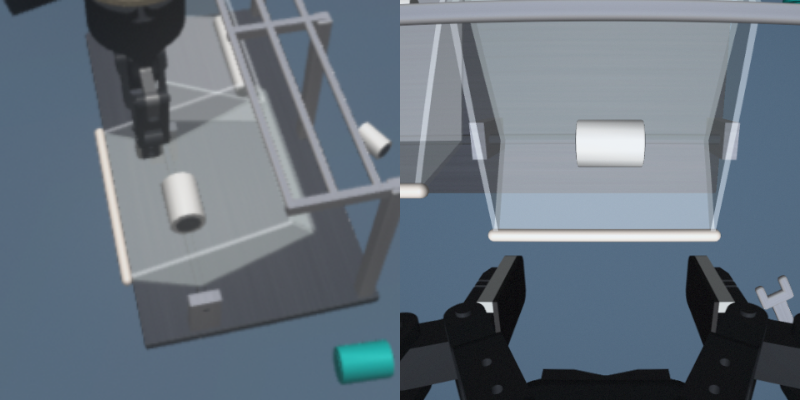

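The wrist view shows the plug centred at crop (610,143), which gives world (0.587, -0.2425), with the fingers open 7 cm. I'll align and descend partway.

Emit:
jog_arm([
  [7,[3.5,0.5,0],0],
  [7,[3.5,0.5,3],0],
  [7,[3.5,0.5,7],0],
  [7,[3.5,0.5,9],0],
  [7,[3.5,0.5,9],0],
])

```text
time: 5.52
tcp_pos: [0.587, -0.2423, 0.1335]
eef_rot: [[1.0, 0.007, -0.003], [0.007, -1.0, 0.001], [-0.003, -0.001, -1.0]]
force: [-0.1, -0.4, -0.8]
gripper_width: 0.819
finger_force: 0.0
```

Emit:
jog_arm([
  [7,[0,0,2.5],0],
  [7,[0,0,4.2],0],
  [7,[0,0,5.1],0],
  [7,[0,0,5.1],0],
  [7,[0,0,5.1],0],
])

```text
time: 6.15
tcp_pos: [0.5885, -0.2429, 0.085]
eef_rot: [[1.0, 0.007, 0.001], [0.007, -1.0, -0.0], [0.001, 0.0, -1.0]]
force: [-0.2, 0.4, 0.3]
gripper_width: 0.819
finger_force: 0.0
```

Emit:
jog_arm([
  [4,[0,0,0],0],
  [4,[0,0,0],0],
  [4,[0,0,0],0],
  [4,[0,0,0],0],
  [4,[0,0,0],0],
])

```text
time: 6.78
tcp_pos: [0.5884, -0.243, 0.0852]
eef_rot: [[1.0, 0.007, 0.001], [0.007, -1.0, -0.001], [0.001, 0.001, -1.0]]
force: [-2.6, 0.5, 7.8]
gripper_width: 0.575
finger_force: 61.0
```

Gripped: 49 mm opening and 61 N. Lifting.

Emit:
jog_arm([
  [4,[0,0,-1],0],
  [4,[0,0,-4],0],
  [4,[0,0,-9],0],
  [4,[0,0,-14],0],
  [4,[0,0,-17],0],
])

```text
time: 7.4
tcp_pos: [0.5886, -0.243, 0.2577]
eef_rot: [[1.0, 0.007, 0.003], [0.007, -1.0, -0.001], [0.003, 0.001, -1.0]]
force: [1.1, -0.4, -3.6]
gripper_width: 0.573
finger_force: 62.8
```

```bash
python3 - <<'E'
from h import *
s=arm.get_obs(); R=s['eef_rot'];t=s['tcp_pos']; print(t,s['gripper_width'],s['finger_force'],s['force'])
p=optics.camera_params('top')
c=onz(p,[[118,301],[216,277],[231,344],[133,369]],.045); print('tray',c.mean(0), np.linalg.norm(np.diff(c,axis=0),axis=1))
print((R.T@(np.r_[c.mean(0)[:2],t[2]]-t)*100).round(2))
d=c[1]-c[0]; print('yaw tray y axis',np.degrees(np.arctan2(d[1],d[0])))
a=optics.camera('side');b=optics.camera('top')
o=np.hstack([cv2.resize(a[80:360,150:430],(400,400)),cv2.resize(b[240:400,90:250],(400,400))]); save('lift',o)
E
```

```text
[ 0.5885777  -0.24301159  0.25770749] 0.5725602604698155 62.84149646759033 [ 1.10184995 -0.42165822 -3.61344738]
tray [0.4786642  0.25689048 0.045     ] [0.21182419 0.13943575 0.20850586]
[-10.65 -50.06  -0.09]
yaw tray y axis -74.55345437532036
```

View pics/lift.png

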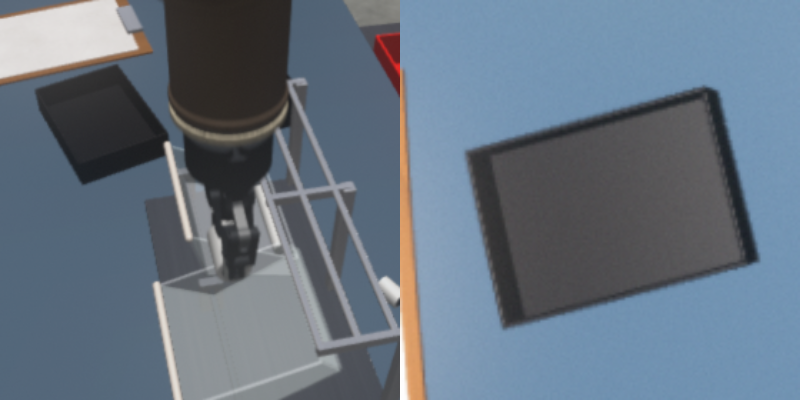

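The plug is held in the lifted gripper, and the tray centre is ≈(0.479, 0.257), rotated about +15°. Carrying it there.

Emit:
jog_arm([
  [4,[-1,-5,0],0],
  [4,[-2.2,-10.5,0],0],
  [4,[-3.4,-16,0],-0.07],
  [4,[-4.6,-21.5,0],-0.14],
  [4,[-5.6,-26.5,0],-0.2],
])

```text
time: 8.12
tcp_pos: [0.529, 0.0236, 0.2536]
eef_rot: [[0.978, 0.208, -0.001], [0.208, -0.978, 0.0], [-0.001, -0.0, -1.0]]
force: [0.6, 0.1, -1.3]
gripper_width: 0.577
finger_force: 63.1
```

```bash
cat > d.py <<'E'
from h import *
s=arm.get_obs(); R=s['eef_rot'];t=s['tcp_pos']; print(t,s['gripper_width'],s['finger_force'],np.arctan2(R[1,0],R[0,0]))
print((R.T@(np.array([.479,.257,t[2]])-t)*100).round(2))
E
python3 d.py
```

```text
[0.5289606  0.0235722  0.25358047] 0.5774731551073996 63.09030532836914 0.20902898322167138
[-4.000e-02 -2.387e+01  1.000e-02]
```

Emit:
jog_arm([
  [4,[0,-6,0],-0.06],
  [4,[0,-12,0],-0.06],
  [4,[0,-18,0],-0.06],
  [4,[0,-22,0],-0.06],
  [4,[0,-23.9,0],-0.06],
])

```text
time: 8.75
tcp_pos: [0.4801, 0.2574, 0.2536]
eef_rot: [[0.964, 0.266, -0.001], [0.266, -0.964, -0.0], [-0.001, 0.0, -1.0]]
force: [-0.2, -1.0, -2.7]
gripper_width: 0.575
finger_force: 63.2
```

Emit:
jog_arm([
  [4,[0,0,4],0],
  [4,[0,0,9],0],
  [4,[0,0,13],0],
  [4,[0,0,16],0],
  [4,[0,0,17],0],
])

```text
time: 9.38
tcp_pos: [0.4802, 0.2546, 0.0824]
eef_rot: [[0.965, 0.263, -0.003], [0.263, -0.965, -0.002], [-0.003, 0.001, -1.0]]
force: [-0.3, 0.5, -1.5]
gripper_width: 0.575
finger_force: 63.0
```

```bash
python3 d.py
```

```text
[0.48017106 0.25460333 0.08241136] 0.5751567155412847 63.01387667655945 0.2662378694693122
[-0.05 -0.26 -0.  ]
```

Emit:
jog_arm([
  [4,[0,0,2],0],
  [4,[0,0,3.5],0],
  [4,[0,0,4.5],0],
  [4,[0,0,5.0],0],
  [4,[0,0,5.0],0],
])

```text
time: 10.0
tcp_pos: [0.4812, 0.2557, 0.0343]
eef_rot: [[0.965, 0.264, -0.0], [0.264, -0.965, -0.0], [-0.0, 0.0, -1.0]]
force: [-0.7, -0.3, -2.9]
gripper_width: 0.573
finger_force: 63.2
```

Emit:
jog_arm([
  [4,[0,0,0.2],0],
  [4,[0,0,0.4],0],
  [4,[0,0,0.5],0],
  [4,[0,0,0.5],0],
])

```text
time: 10.5
tcp_pos: [0.4812, 0.2557, 0.0293]
eef_rot: [[0.965, 0.264, -0.0], [0.264, -0.965, -0.0], [-0.0, 0.0, -1.0]]
force: [0.1, 0.2, -2.4]
gripper_width: 0.575
finger_force: 63.2
```

Emit:
jog_arm([
  [4,[0,0,0.1],0],
  [4,[0,0,0.2],0],
  [4,[0,0,0.3],0],
  [4,[0,0,0.3],0],
])

```text
time: 11.0
tcp_pos: [0.4812, 0.2558, 0.0265]
eef_rot: [[0.965, 0.264, 0.0], [0.264, -0.965, 0.0], [0.0, -0.0, -1.0]]
force: [-1.5, -1.8, 2.9]
gripper_width: 0.573
finger_force: 64.1
```

Contact: the force changed sign, so the plug is on the tray floor. Releasing and retreating.

Emit:
jog_arm([
  [5.6,[0,0,0],0],
  [6.5,[0,0,0],0],
  [7,[0,0,0],0],
  [7,[0,0,0],0],
  [7,[0,0,0],0],
])

```text
time: 11.62
tcp_pos: [0.4812, 0.2557, 0.0263]
eef_rot: [[0.965, 0.264, -0.0], [0.264, -0.965, -0.0], [-0.0, -0.0, -1.0]]
force: [0.1, -0.3, 0.2]
gripper_width: 0.819
finger_force: 0.0
```

Emit:
jog_arm([
  [7,[0,0,-2],0],
  [7,[0,0,-6],0],
  [7,[0,0,-12],0],
  [7,[0,0,-17],0],
  [7,[0,0,-17],0],
])

```text
time: 12.25
tcp_pos: [0.4831, 0.2567, 0.2002]
eef_rot: [[0.965, 0.264, 0.006], [0.264, -0.965, 0.003], [0.007, -0.001, -1.0]]
force: [-0.2, -0.5, -0.3]
gripper_width: 0.82
finger_force: 0.0
```

Emit:
jog_arm([
  [7,[0,6,0],0],
  [7,[0,12,0],0],
  [7,[0,18,0],0],
  [7,[0,20,0],0],
  [7,[0,20,0],0],
])

```text
time: 12.88
tcp_pos: [0.5337, 0.0618, 0.1956]
eef_rot: [[0.965, 0.261, -0.001], [0.261, -0.965, 0.0], [-0.001, -0.0, -1.0]]
force: [0.6, 0.5, -0.8]
gripper_width: 0.818
finger_force: 0.0
```

```bash
python3 - <<'E'
from h import *
p=optics.camera_params('top'); b=optics.camera('top'); save('end',b)
w=b[265:380,110:240]; m=(w.min(2)>150); ys,xs=np.where(m); print(len(xs)); print(onz(p,[[xs.mean()+110,ys.mean()+265]],.03))
E
```

```text
0
[[nan nan nan]]<stdin>:3: RuntimeWarning: Mean of empty slice.
  ret = ret.dtype.type(ret / rcount)
```

View pics/end.png

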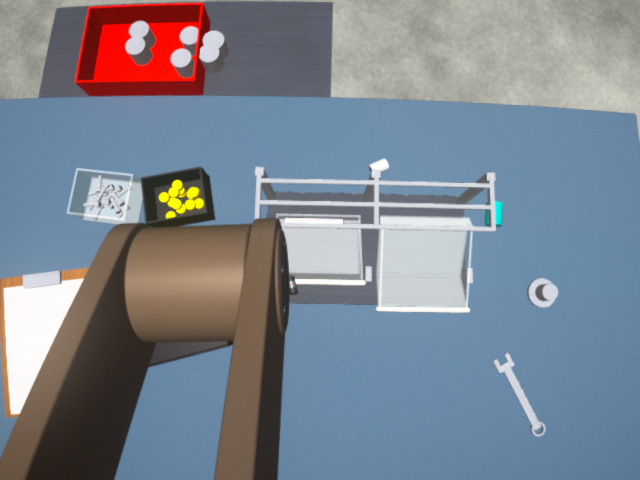

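The top view shows the swung right bin empty and the shaft unmoved at (313,221), but the arm hides the tray. I'll check with the side camera.

```bash
python3 - <<'E'
from h import *
p=optics.camera_params('side'); a=optics.camera('side'); save('side_end',a[60:300,100:420])
w=a[125:205,175:268]; m=(w.min(2)>140); ys,xs=np.where(m); print(len(xs)); 
if len(xs): print(onz(p,[[xs.mean()+175,ys.mean()+125]],.03))
E
```

```text
255
[[0.47055682 0.28520884 0.03      ]]
```

View pics/side_end.png

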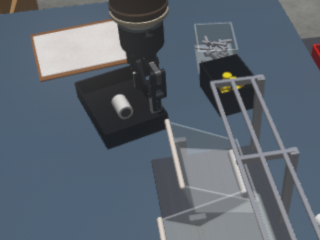

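The side view shows the plug lying in the black tray at crop (122,106), around world (0.47, 0.27), with the gripper clear above. Handing in.

```bash
python3 -c "
from station import arm
print(arm.hand_in())"
```

```text
the job is handed in; nothing more can be done
None
```

I swung the right bin fully forward, set the plug down in the black tray without dropping it, left the shaft where it was, and handed the job in at about 13 s; no verdict was returned.

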